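# Push a well plate between the tip boxes to the reader

## Task

Push the black well plate along the bench, without lifting or tipping it, straight through the narrow gap between the two fixed tip boxes until its leading short side rests flat against the reader behind them. Then press the red button on top of the reader all the way down and let it come back up. Leave everything else on the bench where it stands.

Things in the scene. Friction and masses are not known exactly. Their poses are not given: they have to be found in the camera images.
- plate: Loose black well plate, 128 (its x) x 86 (its y) x 20 mm high, vertical edges rounded to 6 mm, 24 white wells marked on its flat top, 0.1 to 0.2 kg, flat on the bench. Origin: centre of the underside; same after a half turn. Starts before the gap, its x within 20 degrees of the lane's x, its middle up to 40 mm off the gap's centre line. Too wide to grip; push its sides, low down.
- lane: Fixed loading lane. Origin: on the bench, middle of the gap; x = direction of travel (roughly the robot's left), y across, z up. Two white tip boxes with green tops, 48 mm high, each 84 mm along x (-42 to +42) and 122 mm along y, inner faces at y = -45.5 and +45.5 mm: a gap 91 mm wide, vertical edges rounded to 10 mm. Bare bench before and in the gap.
- reader_front (a point): Foot of the grey reader's front face, mid-width, at x = 176 mm, y = 0 of the lane, axes as the lane's. The reader is fixed, 80 mm along x (176 to 256), 120 mm wide, 55 mm high; its front is the rigid stop. The thin blue mat before it is flat. With the plate against it, the plate's centre is at lane x = 112 mm and its trailing side 6 mm past the tip boxes: the finger follows it through the gap.
- scan (a joint): The reader's red push button: travel down in m, 0 up, 0.006 fully down; spring return, about 5 N when fully down.
- scan_top (a point): Centre of the top of the red button, 28 mm across in a black housing, on top of the reader at x = 216 mm, y = 0 of the lane; it is pressed straight down.
- jar: Bystander: white jar with blue label and yellow cap, 52 mm across, 75 mm high, beside the blue mat, on the side of the lane's negative y. Origin: centre of its underside.
- beaker: Bystander: clear plastic cup, 56 mm across the rim, 60 mm high, beside the blue mat, on the side of the lane's positive y. Origin: centre of its underside.
- marker: Bystander: white marker pen with red cap lying on the bench, 122 mm long (its x), 14 mm thick, on the side away from the robot. Origin: underside, 52 mm from its plain end.
- timer: Bystander: flat white timer 55 x 65 x 16 mm lying near the robot on its right. Origin: centre of its underside.
- coolblock: Bystander: aluminium tube block 60 x 40 x 40 mm with six round holes, to the robot's right of the plate. Origin: centre of its underside.
- vial: Bystander: small amber vial with blue cap, 32 mm across, 55 mm high, beyond the reader on the robot's left. Origin: centre of its underside.
Mind the look-alikes: they are no part of the job. What is meant by the plate is not blue or yellow, and is the larger of those in its own colour.

How it is judged:
On the way, in this order (a step that is already met when the one before it is completed fails the run):
1. the plate is in the gap between the tip boxes (x of plate in the frame of lane between -0.03 and 0.06 m and y of plate in the frame of lane between -0.008 and 0.008 m).
2. the plate rests flat against the reader (x of plate in the frame of lane above 0.108 m and y of plate in the frame of lane between -0.015 and 0.015 m and angle between the x axis of plate and the x axis of lane, either way round below 0.08 rad), for 0.2 s.
3. the red button is pressed down (value of joint scan above 0.0045 m), for 0.05 s.
At the end, for the whole second after the job is handed in: The plate lies flat and at rest on the bench past the tip boxes, its leading side within 4 mm of the reader's front, square to it within 0.08 rad and within 15 mm of the centre line; the red button was then pressed (at least 4.5 mm) and is up again (below 2 mm) (all of step 2 and x of plate in the frame of lane below 0.116 m and height (world z) of plate below 0.003 m and angle between plate's own z axis and vertical below 0.05 rad and linear speed of plate below 0.02 m/s and value of joint scan below 0.002 m); the robot touches nothing.
It fails at once if the plate is lifted (more than 8 mm) or tipped (more than 0.15 rad) (height (world z) of plate above 0.008 m or angle between plate's own z axis and vertical above 0.15 rad).
It fails at once if the button is pressed before the plate rests against the reader (value of joint scan above 0.0045 m and x of plate in the frame of lane below 0.106 m).
It fails at once if a bystander is moved by more than 20 mm (distance of any of jar, beaker, marker, timer, coolblock, vial from where it was at the start of the episode above 0.02 m).
It also fails if it takes over 72 s, if anything falls off the work surface, if the arm or the gripper's body presses on something with over 40 N, if the wrist force passes 120 N, or if a joint passes its speed limit or range.

## Robot

A 6-joint arm with a two-finger parallel gripper is mounted at the origin on the work surface. World frame = base frame: x ahead of the robot, y to its left, z up, the work surface at z = 0. Lengths are in m, angles in rad, forces in N, time in s.
With the tool pointing down it reaches from about 0.25 to 0.725 m from the base axis. Payload 4 kg.
Tool frame: the origin (TCP) lies midway between the tips of the shut fingers; the grasp point (between the pads) lies 19 mm behind it; z points along the fingers, y is the line along which they close (so a half turn about z gives the same grasp; the last joint's range is limited). The gripper opens to 85 mm and grips with 20 to 120 N. Pads are 22 mm wide; open, the fingers measure 114 mm over their backs; the gripper's body (76 mm by 85 mm) begins 54 mm behind the grasp point. The pads swing forward as they close: fully open they stand 13 mm farther back than shut.
Start: joints at [-1.237, 0.241, 0.005, 1.335, 0, 1.571], TCP at [0.164, -0.472, 0.231] pointing down, gripper open.
Joint ranges: [-2.72, 2.72], [-1.05, 1.87], [-1.09, 1.28], [-1.99, 2.15], [-1.42, 1.44], [-3.14, 3.14]. Speed limits (rad/s): [2.79, 2.79, 3.14, 3.14, 3.14, 3.14].

## Interface

Orientations are given as a unit quaternion [x, y, z, w].
In Python, from workcell import status, camera, get_calibration, ticket gives the robot as it stands.
- The arm moves only by the shell command python3 -m creep 'ROWS' [OPENING]. ROWS is JSON, a list of rows, each a list of 6 numbers: the shift along the world's x, y, z in cm, then the turn, a rotation vector about the world's x, y, z in degrees. A call has 1 to 8 rows; each row shifts and turns the commanded pose from where the row before left it; what a row does not reach is not made up. A row lasts 1/10 s, in which the tool goes at most 50 mm and 8.59 degrees, less where a joint would pass 70% of its speed; a pose out of reach is approached as far as the arm can. A call is refused whole if a number of a shift passes 5 or a number of a turn 8.59, either way. A call with a gripper value outside its range is refused whole. OPENING is the opening, from -1 (shut) to 1 (fully open), so that 0 is half open, set as the call begins (- or left out, the last holds). The fingers move at their own pace and stop on an object; the grip force is fixed at half the most. Time passes only in rows, so rows that do not move let the fingers close. It gives the time, the measured TCP pose, the force, the opening and the grip force at its end, in the units of the state.
- status.get_obs(): the state, without advancing time (a new reading comes with each control period).
- camera(name): name is "scene" or "top" or "wrist"; returns the picture (420x560x3 uint8, red, green, blue); there is no depth.
- get_calibration(name): a dict with "fx", "fy", "cx", "cy" (pixels), "rvec" (rotation vector, rad) and "tvec" (3), from world to camera coordinates, as OpenCV has them; the wrist camera has in their place "tool_from_camera" (4x4, takes a point from camera to tool coordinates, whose origin is the TCP and whose axes are the flange's). Camera axes: x right, y down, z forward; pixel columns grow to the right and rows downward; lengths in m; the calibration is good to about 2 mm. A picture is of the moment at which its call begins: read the wrist's pose just before it. get_calibration takes no time and is no camera call.
- ticket.job_done(): hands the job in; it is judged then, once.
The state is a dict: "clock": time; "joint_pos": joint angles; "joint_vel": joint speeds; "tau": joint torques, N m; "eef_pos": TCP position; "tool_rot": TCP orientation; "ft_force": force on the tool from outside, world axes, zero at the start; "ft_torque": the same for the moment, N m; "grip_width": finger opening in m; "grasp_force": force on a finger pad.
Only numpy, scipy, OpenCV 4.12 (cv2) and the standard library are available. Lean on these libraries where they do the work, as an engineer would, in place of code of your own. Each camera call takes 0.05 s, during which the arm holds its last target. There are 200 camera calls.

## Working session

There is one attempt and no reset: what is moved stays moved. The work goes in short steps, Python scripts to look and compute and a shell command to move; the robot and the scene stay as the last step left them, time stands still between calls to the robot, and variables do not carry over. Pictures are saved under pics/ and viewed, at most 10 in all, crops included, and the job is handed in when it is done.

```bash
mkdir -p pics; cat > h.py <<'E'
import numpy as np,cv2
from workcell import status,camera,get_calibration,ticket
def ray(name,uv,z):
    c=get_calibration(name);R=cv2.Rodrigues(np.array(c["rvec"],float))[0];t=np.array(c["tvec"],float).ravel()
    uv=np.atleast_2d(uv).astype(float)
    d=np.c_[(uv[:,0]-c["cx"])/c["fx"],(uv[:,1]-c["cy"])/c["fy"],np.ones(len(uv))]@R
    o=-R.T@t
    return o+d*((z-o[2])/d[:,2])[:,None]
def save(name,f):
    im=camera(name);cv2.imwrite(f,im[...,::-1]);return im
E
python3 - <<'E'
from h import *
a=save("top","pics/top.png");b=save("scene","pics/scene.png")
print(status.get_obs())
for n in("top","scene"):
    c=get_calibration(n);R=cv2.Rodrigues(np.array(c["rvec"],float))[0];print(n,-R.T@np.ravel(c["tvec"]),c["fx"])
E
```

```text
{'clock': 0.1, 'joint_pos': array([-1.23697940e+00,  2.41360732e-01,  3.84726075e-03,  1.33519658e+00,
        6.59599213e-06,  1.57077575e+00]), 'joint_vel': array([ 1.22282016e-03, -2.31982726e-03,  2.92207768e-03,  4.73536843e-04,
       -8.71591543e-05, -1.06675966e-03]), 'tau': array([-1.48828194e-04, -3.73137724e+01,  2.53010023e+01,  1.08517008e-02,
       -6.83705593e-05, -7.00130769e-06]), 'eef_pos': array([ 0.16364084, -0.47185982,  0.23048598]), 'tool_rot': array([ 9.86100930e-01,  1.66144639e-01, -1.55706341e-04, -9.44116193e-04]), 'ft_force': array([-0.02380833, -0.54925797,  0.06214167]), 'ft_torque': array([ 0.01676184, -0.02298186,  0.03548522]), 'grasp_force': 0.0, 'grip_width': 0.08540443765229248}
top [0.44463896 0.00117445 1.04560676] 395.6053836435428
scene [ 1.33911558 -0.17405065  0.720173  ] 425.7703112879889
```

View pics/top.png

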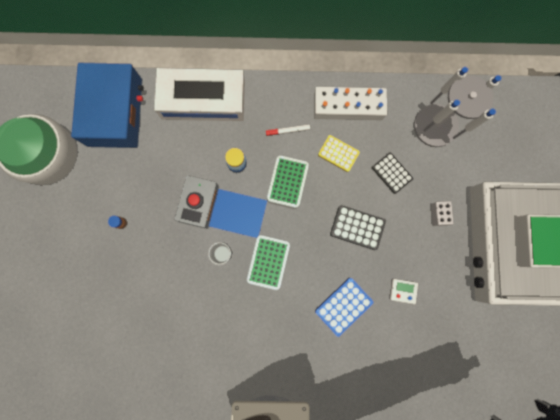

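View pics/scene.png

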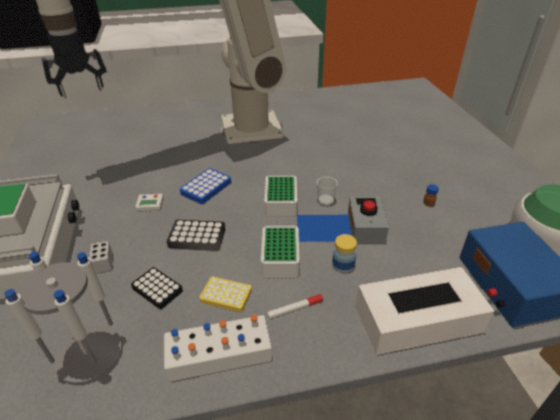

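The top view shows two black plates, at (358,227) and (393,173), a yellow one at (339,153) and a blue one at (345,306). The larger black one at (358,227) fits "not blue or yellow, the larger of its colour". The tip boxes are at (289,181) and (268,262), the mat at (238,213), and the reader at (197,202) with its red button at (194,200). I'll measure these and confirm the plate in a crop.

```bash
cat > m.py <<'E'
from h import *
def comp(mask,near):
    n,l,s,c=cv2.connectedComponentsWithStats(mask.astype(np.uint8)*255)
    ok=[i for i in range(1,n) if s[i,4]>40]
    i=min(ok,key=lambda i:np.hypot(*(c[i]-near)))
    return (l==i),s[i,4],c[i]
def rect(mask,z,name="top"):
    cs,_=cv2.findContours(mask.astype(np.uint8),cv2.RETR_EXTERNAL,cv2.CHAIN_APPROX_NONE)
    p=max(cs,key=cv2.contourArea)[:,0]
    w=ray(name,p,z)[:,:2]
    (c,s,a)=cv2.minAreaRect((w*1000).astype(np.float32))
    a=a if s[0]>=s[1] else a+90
    return np.array(c),max(s),min(s),(a+90)%180-90
def plate(im,near):
    k=(im.max(2)<62)
    k=cv2.morphologyEx(k.astype(np.uint8),cv2.MORPH_CLOSE,np.ones((9,9)))
    k=cv2.morphologyEx(k,cv2.MORPH_OPEN,np.ones((5,5)))
    m,_,_=comp(k>0,near);return rect(m,0.02)
def lane(im):
    r,g,b=[im[...,i].astype(int) for i in range(3)]
    wb=cv2.morphologyEx(((im.min(2)>150)|((g>r+40)&(g>b+30))).astype(np.uint8),cv2.MORPH_CLOSE,np.ones((3,3)))
    B=[rect(comp(wb>0,p)[0],0.048) for p in((289,181),(268,262))]
    M=rect(comp((b>r+60)&(b>g+30),(238,213))[0],0.0)
    red=comp((r>g+80)&(r>b+80),(194,200));btn=ray("top",red[2],0.065)[0]
    return B,M,btn
E
python3 - <<'E'
from m import *
im=cv2.imread("pics/top.png")[...,::-1]
B,M,btn=lane(im)
for x in B:print(x)
print("mat",M,"btn",btn)
for p in((358,227),(393,173)):print(plate(im,p), im[int(p[1])-18,int(p[0])-10:int(p[0])+10,0])
c=im[130:330,180:440,::-1];cv2.imwrite("pics/crop.png",cv2.resize(c,None,fx=3,fy=3,interpolation=2))
E
```

```text
(array([646.4263916 , -35.40363312]), 125.81412506103516, 88.47074127197266, -12.600051879882812)
(array([438.62619019,  10.71619415]), 126.95390319824219, 88.8416748046875, -12.355819702148438)
mat (array([566.22497559,  94.49063873]), 132.65484619140625, 102.12178802490234, 77.39665985107422) btn [0.59089063 0.20016508 0.065     ]
(array([ 448.49151611, -528.65386963]), 23.76323699951172, 20.757553100585938, -2.7786941528320312) [106 107 110 119 118 107 108 115 122 133 140 141 143 144 144 146 146 147
 148 146]
(array([ 448.49151611, -528.65386963]), 23.76323699951172, 20.757553100585938, -2.7786941528320312) [140 131 111  91 108 156 190 197 182 137 109 124 140 144 146 147 147 146
 144 144]
```

View pics/crop.png

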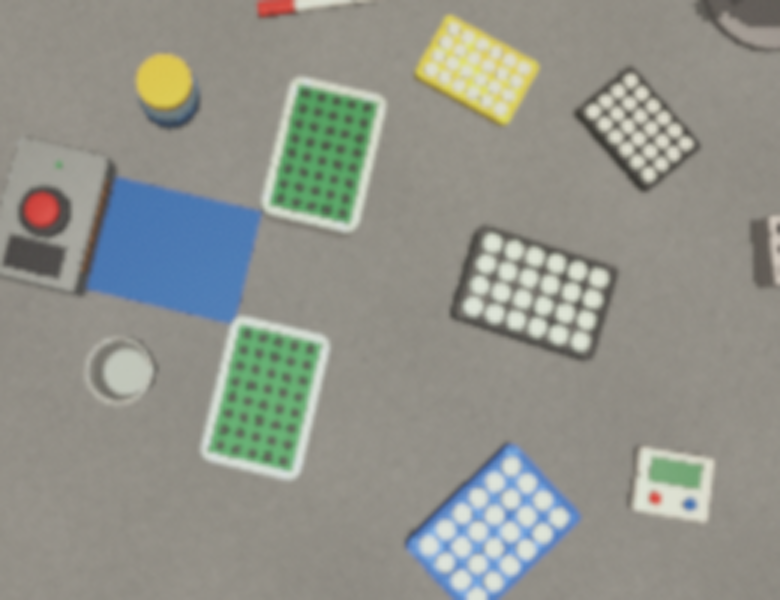

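The crop confirms it: the black 24-well plate at crop (535,293) is clearly larger than the black one at (638,128). The lane also checks out, with box spacing 212.9 mm against 213 expected, both at −12.5°, and the mat and button on its axis. The plate mask threshold needs fixing.

```bash
sed -i 's/k=(im.max(2)<62)/k=(im.max(2)<TH)/; s/^def plate/TH=95\ndef plate/' m.py; cat >> m.py <<'E'
O=np.array([542.5,-12.3]);A=77.5
X=np.array([np.cos(np.radians(A)),np.sin(np.radians(A))]);Y=np.array([-X[1],X[0]])
def L(p): d=np.array(p)[:2]-O;return np.array([d@X,d@Y]).round(1)
def W(x,y): return (O+x*X+y*Y).round(1)
E
python3 - <<'E'
import m
from m import *
im=cv2.imread("pics/top.png")[...,::-1]
print(im[200:256:3,358].max(1))
for t in(80,95,105):
    m.TH=t
    r=plate(im,(358,227));print(t,r,L(r[0]),(r[3]-A+90)%180-90)
print(W(216,0))
c=get_calibration("wrist");print(c["tool_from_camera"])
E
```

```text
[145 145 144 140 164 225 184 198 183 122 166 168 198 226 156 115 147 147
 147]
80 (array([ 573.21020508, -449.22979736]), 37.90525817871094, 18.42494773864746, -2.1725692749023438) [-419.9 -124.6] -79.67256927490234
95 (array([ 574.66070557, -447.99313354]), 40.704986572265625, 21.105989456176758, -2.1537246704101562) [-418.4 -125.7] -79.65372467041016
105 (array([ 541.79205322, -254.3883667 ]), 68.6537857055664, 45.92612075805664, 72.39430236816406) [-236.5  -51.7] -5.1056976318359375
[589.3 198.6]
[[-4.49064107e-04 -9.51249514e-01 -3.08422050e-01  7.86716330e-02]
 [ 9.99999852e-01 -5.22120325e-04  1.54342612e-04 -2.90933173e-04]
 [-3.07851756e-04 -3.08421935e-01  9.51249607e-01 -1.42160191e-01]
 [ 0.00000000e+00  0.00000000e+00  0.00000000e+00  1.00000000e+00]]
```

```bash
cat >> m.py <<'E'
def plate(im,near,gap=5):
    m=(im.min(2)>160)&(im.max(2).astype(int)-im.min(2)<35)
    k=cv2.morphologyEx(m.astype(np.uint8),cv2.MORPH_CLOSE,np.ones((gap,gap)))
    c,_,_=comp(k>0,near)
    r=rect(c,0.02);l=L(r[0]);return l,round((r[3]-A+90)%180-90,1),np.round(r[1:3],1)
E
python3 - <<'E'
from m import *
im=cv2.imread("pics/top.png")[...,::-1]
print(plate(im,(358,227)))
m=(abs(im.max(2).astype(int)-145)>22).astype(np.uint8)
c,_,_=comp(cv2.morphologyEx(m,cv2.MORPH_CLOSE,np.ones((5,5)))>0,(358,227))
r=rect(c,.02);print(r,L(r[0]))
E
```

```text
(array([-207.1,  -35.6]), -5.2, array([112. ,  73.3]))
(array([ 531.9699707 , -219.96655273]), 131.8013916015625, 89.12147521972656, 72.47667694091797) [-205.   -34.7]
```

Plate at lane (−206, −35) mm with yaw −5°; the well grid of 112×73 mm and the outline fit its size. Plan:
1. With the tool's y axis across the lane and the fingers shut, push the plate sideways onto the centre line.
2. Open the fingers halfway and push from behind with two contacts, which squares the plate.

```bash
python3 -m creep '[[3.7,1.9,0,0,0,7.3],[3.7,1.9,0,0,0,7.3],[3.7,1.9,0,0,0,7.3],[3.7,1.9,0,0,0,7.3],[3.7,1.9,0,0,0,7.3],[3.7,1.9,0,0,0,7.3],[3.7,1.9,0,0,0,7.3],[3.7,1.9,0,0,0,7.3]]' -1
python3 -m creep '[[3.8,2.0,-3,0,0,0],[3.8,2.0,-3,0,0,0],[3.9,2.0,-3,0,0,0],[4.0,2.0,-3,0,0,0],[0,0,-2,0,0,0],[0,0,0,0,0,0],[0,0,0,0,0,0]]'
```

```text
clock: 0.9
eef_pos: [0.461, -0.3192, 0.2308]
tool_rot: [0.778, 0.628, -0.0, -0.0]
ft_force: [0.3, -1.3, -0.6]
grip_width: 0.0001
grasp_force: 0.0
clock: 1.6
eef_pos: [0.6054, -0.2447, 0.0973]
tool_rot: [0.78, 0.626, -0.001, -0.001]
ft_force: [-0.4, -0.2, 1.2]
grip_width: -0.0003
grasp_force: 0.0
```

```bash
python3 -m creep '[[0.5,1.3,-1,0,0,0],[0,0,-4,0,0,0],[0,0,-3,0,0,0],[0,0,-0.7,0,0,0],[0,0,0,0,0,0],[0,0,0,0,0,0]]'
```

```text
clock: 2.2
eef_pos: [0.6126, -0.2325, 0.0132]
tool_rot: [0.78, 0.626, 0.001, 0.002]
ft_force: [0.3, -0.2, -0.4]
grip_width: 0.0004
grasp_force: 0.0
```

```bash
python3 -m creep '[[-0.9,0.2,-0.3,0,0,0],[-0.9,0.2,0,0,0,0],[-0.6,0.13,0,0,0,0],[-0.6,0.13,0,0,0,0],[-0.6,0.13,0,0,0,0],[-0.6,0.13,0,0,0,0],[-0.5,0.11,0,0,0,0],[-0.5,0.11,0,0,0,0]]'
python3 -m creep '[[-0.3,0.07,0,0,0,0],[0,0,0,0,0,0],[0,0,0,0,0,0]]'
python3 - <<'E'
from m import *
im=save("top","pics/t2.png");print(plate(im,(356,235)),L(status.get_obs()["eef_pos"]*1000))
E
```

```text
clock: 3.0
eef_pos: [0.562, -0.2213, 0.0101]
tool_rot: [0.78, 0.626, 0.002, 0.003]
ft_force: [5.1, -0.6, 5.2]
grip_width: -0.0001
grasp_force: 3.5
clock: 3.3
eef_pos: [0.5585, -0.2205, 0.01]
tool_rot: [0.78, 0.626, 0.002, 0.002]
ft_force: [4.9, -0.3, 6.6]
grip_width: -0.0001
grasp_force: 3.0
(array([-219.9,   16.9]), -87.6, array([33., 14.])) [-199.8  -60.7]
```

View pics/t2.png

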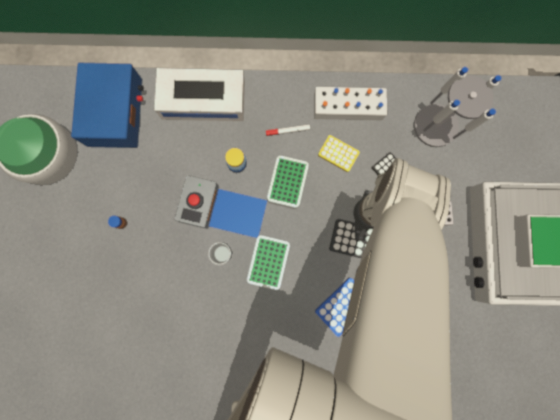

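```bash
python3 -m creep '[[2,-0.45,0,0,0,0],[2,-0.45,1,0,0,0],[0,0,4.5,0,0,0],[-2,-2.2,4.5,0,0,0],[-3,-2.2,0,0,0,0],[-3,-2.2,0,0,0,0],[-3,-2,0,0,0,0],[-1.2,0,0,0,0,0]]' 0
python3 - <<'E'
from m import *
im=save("top","pics/t3.png");print(L(status.get_obs()["eef_pos"]*1000));print(status.get_obs()["eef_pos"])
for p in((435,204),(435,222),(453,204)):print(L(ray("top",p,0.04)[0]*1000))
s=save("scene","pics/s3.png")
cv2.imwrite("pics/c3.png",np.hstack([cv2.resize(im[130:330,270:470,::-1],(400,400)),cv2.resize(s[170:320,70:220,::-1],(400,400))]))
E
```

```text
clock: 4.15
eef_pos: [0.4715, -0.3145, 0.1039]
tool_rot: [0.781, 0.624, -0.001, -0.002]
ft_force: [0.4, 0.4, -0.1]
grip_width: 0.0426
grasp_force: 0.0
[-309.3    5. ]
[ 0.47070087 -0.31323619  0.10383154]
[-383.8 -137.5]
[-392.2  -91.6]
[-429.1 -148.4]
```

View pics/c3.png

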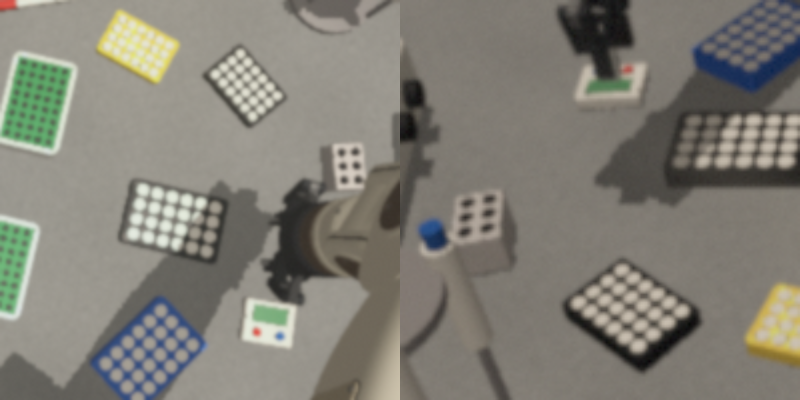

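The crop shows the plate clear of the arm at top pixel (356,240), partly shaded, and the timer at (404,291). I'll measure both with an adaptive mask.

```bash
cat >> m.py <<'E'
def plate2(im,near,h=40):
    # well grid by local contrast (works in the shade)
    g=im.min(2);x,y=near;near=np.array(near)
    k=cv2.adaptiveThreshold(cv2.GaussianBlur(g,(3,3),0),255,cv2.ADAPTIVE_THRESH_MEAN_C,cv2.THRESH_BINARY,11,-6)
    n,l,s,c=cv2.connectedComponentsWithStats(k,connectivity=4)
    ok=[c[i] for i in range(1,n) if 15<s[i,4]<80 and np.hypot(*(c[i]-near))<h and s[i,2]<12 and s[i,3]<12]
    w=(ray("top",np.array(ok),0.02)[:,:2]*1000).astype(np.float32)
    c,s,a=cv2.minAreaRect(w);a=a if s[0]>=s[1] else a+90
    return len(ok),L(c),round((a-A+90)%180-90,1),np.round((max(s),min(s)),1)
E
python3 - <<'E'
from m import *
print(plate2(cv2.imread("pics/top.png")[...,::-1],(358,227)))
im=cv2.imread("pics/t3.png")[...,::-1]
print(plate2(im,(356,240)))
for p in((393,279),(390,301)):print(L(ray("top",p,0.016)[0]*1000))
E
```

```text
(11, array([-211.2,  -37.6]), 22.4, array([69.8, 43.6]))
(14, array([-220.3,  -15.2]), 89.9, array([85.8, 77.7]))
[-322.6   74.2]
[-325.9  130.3]
```

```bash
cat >> m.py <<'E'
def plate2(im,near,h=32,name="top"):
    x,y=map(int,near);f=4
    g=cv2.resize(im.min(2)[y-h:y+h,x-h:x+h],None,fx=f,fy=f,interpolation=cv2.INTER_CUBIC)
    k=cv2.adaptiveThreshold(g,255,cv2.ADAPTIVE_THRESH_MEAN_C,cv2.THRESH_BINARY,41,-12)
    k=cv2.morphologyEx(k,cv2.MORPH_OPEN,cv2.getStructuringElement(cv2.MORPH_ELLIPSE,(13,13)))
    n,l,s,c=cv2.connectedComponentsWithStats(k,connectivity=4)
    ok=[c[i] for i in range(1,n) if 250<s[i,4]<1600 and s[i,2]<48 and s[i,3]<48]
    w=(ray(name,(np.array(ok)+.5)/f-.5+[x-h,y-h],0.02)[:,:2]*1000).astype(np.float32)
    c,s,a=cv2.minAreaRect(w);a=a if s[0]>=s[1] else a+90
    return len(ok),L(c),round((a-A+90)%180-90,1),np.round((max(s),min(s)),1)
E
python3 - <<'E'
from m import *
print(plate2(cv2.imread("pics/top.png")[...,::-1],(358,227)))
im=cv2.imread("pics/t3.png")[...,::-1]
print(plate2(im,(356,240)))
E
```

```text
(24, array([-206.9,  -35.8]), -4.7, array([98.3, 59.7]))
(24, array([-210.1,   -2.4]), 0.2, array([98.3, 59.5]))
```

24 wells found: plate at lane (−210, −2.4), yaw 0.2°. Now down behind it with half-open fingers.

```bash
python3 -m creep '[[0.7,-0.2,-4,0,0,0.2],[0,0,-4,0,0,0],[0,0,-1,0,0,0],[0,0,-0.5,0,0,0],[0,0,-0.3,0,0,0],[0,0,0,0,0,0],[0,0,0,0,0,0]]'
```

```text
clock: 4.95
eef_pos: [0.4839, -0.3157, 0.0083]
tool_rot: [0.779, 0.628, 0.0, 0.001]
ft_force: [-0.5, -0.7, 0.5]
grip_width: 0.0425
grasp_force: 0.0
```

```bash
python3 -m creep '[[-0.5,0.6,-0.3,0,0,0],[0.1,1,0,0,0,-0.2],[0.22,0.98,0,0,0,0],[0.17,0.78,0,0,0,0],[0.17,0.78,0,0,0,0],[0.17,0.78,0,0,0,0],[0.22,0.98,0,0,0,0],[0.22,0.98,0,0,0,0]]'
python3 -m creep '[[0.22,0.98,0,0,0,0],[0.22,0.98,0,0,0,0],[0.1,0.45,0,0,0,0],[0,0,0,0,0,0]]'
python3 - <<'E'
from m import *
im=save("top","pics/t4.png");print(L(status.get_obs()["eef_pos"]*1000))
try: print(plate2(im,(330,232)))
except Exception as e: print(e)
save("scene","pics/s4.png")
cv2.imwrite("pics/c4.png",cv2.resize(im[130:330,190:440,::-1],None,fx=3,fy=3)[:, :])
E
```

```text
clock: 5.75
eef_pos: [0.4908, -0.2458, 0.0038]
tool_rot: [0.78, 0.626, -0.0, 0.0]
ft_force: [-0.3, -2.6, 1.1]
grip_width: 0.0429
grasp_force: 0.9
clock: 6.15
eef_pos: [0.4959, -0.221, 0.0036]
tool_rot: [0.779, 0.627, 0.0, -0.0]
ft_force: [-0.7, 0.3, -0.1]
grip_width: 0.0427
grasp_force: 0.0
[-214.2    0.4]
(24, array([-139.8,   -3. ]), -0.2, array([98. , 59.6]))
```

View pics/c4.png

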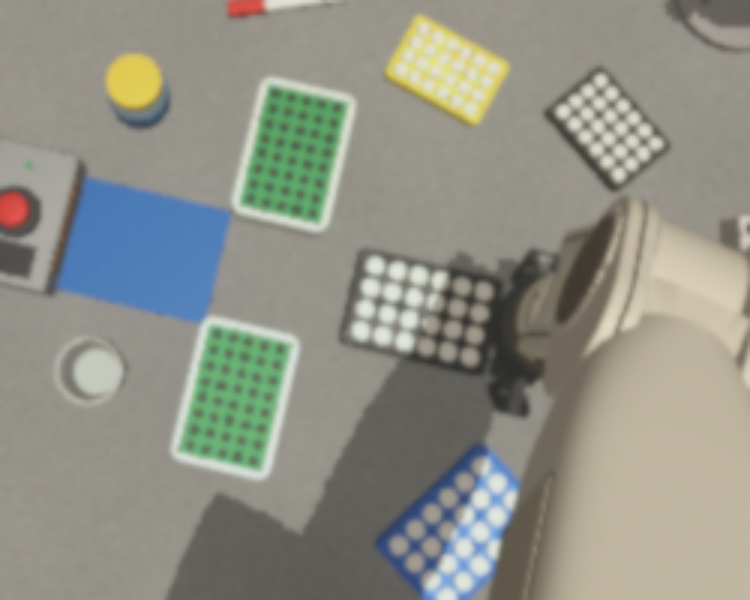

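The plate is square at lane (−140, −3). Pushing slightly diagonally brings it onto the centre line before it enters.

```bash
python3 -m creep '[[0.11,0.79,0,0,0,0],[0.11,0.79,0,0,0,0],[0.11,0.79,0,0,0,0],[0.1,0.7,0,0,0,0],[0,0,0,0,0,0]]'
python3 - <<'E'
from m import *
im=save("top","pics/t5.png");print(L(status.get_obs()["eef_pos"]*1000))
print(plate2(im,(318,228)))
B,M,b=lane(im);print([(L(x[0]),x[3]-A+90) for x in B],b)
E
```

```text
clock: 6.75
eef_pos: [0.5001, -0.1902, 0.0036]
tool_rot: [0.779, 0.627, 0.0, -0.0]
ft_force: [-0.7, 0.1, 0.2]
grip_width: 0.0426
grasp_force: 0.0
[-183.3    2.7]
(22, array([-108.5,   -0.6]), 0.0, array([98.4, 59.4]))
[(array([   0.3, -106.8]), 0.13997650146484375), (array([1.000e-01, 1.062e+02]), 0.00147247314453125)] [0.59089063 0.20016508 0.065     ]
```

```bash
python3 -m creep '[[0.17,0.78,0,0,0,0],[0.17,0.78,0,0,0,0],[0.17,0.78,0,0,0,0],[0.17,0.78,0,0,0,0],[0.17,0.78,0,0,0,0],[0.18,0.78,0,0,0,0],[0.18,0.78,0,0,0,0],[0.18,0.78,0,0,0,0]]'
python3 - <<'E'
from m import *
im=save("top","pics/t6.png");print(L(status.get_obs()["eef_pos"]*1000))
print(plate2(im,(296,226)))
E
```

```text
clock: 7.6
eef_pos: [0.5142, -0.1285, 0.0037]
tool_rot: [0.78, 0.626, -0.0, 0.0]
ft_force: [-0.5, -2.3, 0.8]
grip_width: 0.0424
grasp_force: 0.9
[-118.3    2.5]
(23, array([-45.9, -11.8]), -0.0, array([98.2, 81.1]))
```

```bash
python3 -m creep '[[0.18,0.78,0,0,0,0],[0.18,0.78,0,0,0,0],[0.18,0.78,0,0,0,0],[0.18,0.78,0,0,0,0],[0.18,0.78,0,0,0,0],[0.18,0.78,0,0,0,0],[0.18,0.78,0,0,0,0],[0.18,0.78,0,0,0,0]]'
python3 - <<'E'
from m import *
im=save("top","pics/t7.png");print(L(status.get_obs()["eef_pos"]*1000))
print(plate2(im,(270,220)))
E
```

```text
clock: 8.45
eef_pos: [0.5285, -0.0661, 0.0037]
tool_rot: [0.78, 0.626, -0.0, 0.0]
ft_force: [-1.3, -2.4, 1.7]
grip_width: 0.0426
grasp_force: 1.0
[-54.2   2. ]
(19, array([11.1, -1. ]), -0.0, array([112.9,  59.7]))
```

```bash
python3 -m creep '[[0.18,0.78,0,0,0,0],[0.18,0.78,0,0,0,0],[0.18,0.78,0,0,0,0],[0.18,0.78,0,0,0,0],[0.18,0.78,0,0,0,0],[0.18,0.78,0,0,0,0],[0.18,0.78,0,0,0,0],[0.18,0.78,0,0,0,0]]'
python3 -m creep '[[0.18,0.78,0,0,0,0],[0.15,0.65,0,0,0,0],[0.08,0.35,0,0,0,0],[0.04,0.2,0,0,0,0],[0,0,0,0,0,0]]'
python3 - <<'E'
from m import *
im=save("top","pics/t8.png");print(L(status.get_obs()["eef_pos"]*1000))
print(plate2(im,(237,212)))
E
```

```text
clock: 9.3
eef_pos: [0.5429, -0.0036, 0.0036]
tool_rot: [0.78, 0.626, -0.0, -0.0]
ft_force: [-0.5, -1.3, 0.1]
grip_width: 0.0431
grasp_force: 0.8
clock: 9.8
eef_pos: [0.5473, 0.016, 0.0036]
tool_rot: [0.78, 0.626, 0.0, -0.0]
ft_force: [-0.1, 0.4, -1.2]
grip_width: 0.0425
grasp_force: 0.0
[28.5  1.4]
(11, array([124.3,  -1.6]), -89.9, array([59.9, 54.5]))
```

Plate at about lane x 103; push the last ~9 mm slowly until the force rises.

```bash
python3 -m creep '[[0.09,0.39,0,0,0,0],[0.07,0.29,0,0,0,0],[0.04,0.2,0,0,0,0],[0,0,0,0,0,0]]'; python3 -m creep '[[0.03,0.1,0,0,0,0],[0,0,0,0,0,0]]'; python3 -m creep '[[0.03,0.1,0,0,0,0],[0,0,0,0,0,0]]'
```

```text
clock: 10.25
eef_pos: [0.5494, 0.0247, 0.0036]
tool_rot: [0.78, 0.626, 0.0, -0.0]
ft_force: [0.6, -0.1, 0.4]
grip_width: 0.0427
grasp_force: 0.0
clock: 10.45
eef_pos: [0.5495, 0.0254, 0.0036]
tool_rot: [0.78, 0.626, -0.0, -0.0]
ft_force: [-0.3, -1.3, -0.5]
grip_width: 0.0427
grasp_force: 0.2
clock: 10.65
eef_pos: [0.5496, 0.0255, 0.0036]
tool_rot: [0.78, 0.626, -0.001, 0.0]
ft_force: [-0.8, -3.7, 2.2]
grip_width: 0.0426
grasp_force: 2.2
```

```bash
python3 -m creep '[[0.03,0.15,0,0,0,0],[0,0,0,0,0,0],[0,0,0,0,0,0]]'; python3 -m creep '[[0.03,0.15,0,0,0,0],[0,0,0,0,0,0],[0,0,0,0,0,0]]'
```

```text
clock: 10.95
eef_pos: [0.5495, 0.0255, 0.0037]
tool_rot: [0.78, 0.625, -0.002, 0.001]
ft_force: [-1.4, -9.1, 2.3]
grip_width: 0.0426
grasp_force: 4.2
clock: 11.25
eef_pos: [0.5495, 0.0255, 0.0037]
tool_rot: [0.78, 0.625, -0.003, 0.002]
ft_force: [-2.7, -11.8, 3.4]
grip_width: 0.0424
grasp_force: 6.1
```

It is firm against the reader, with the force rising while the TCP stays still. Back off, rise, shut, and check.

```bash
python3 -m creep '[[-0.2,-1,0,0,0,0],[-0.5,-2,0,0,0,0],[0,0,3,0,0,0],[0,0,4,0,0,0],[0,0,4.5,0,0,0],[0,-3,4.5,0,0,0],[0,-4,0,0,0,0],[0,-4,0,0,0,0]]'
python3 -m creep '[[0,-3,0,0,0,0],[0,0,0,0,0,0]]' -1
python3 - <<'E'
from m import *
im=save("top","pics/t9.png");print(L(status.get_obs()["eef_pos"]*1000))
print(plate2(im,(238,213)))
cv2.imwrite("pics/c9.png",cv2.resize(im[130:310,160:360,::-1],None,fx=3,fy=3))
B,M,b=lane(im);print([L(x[0]) for x in B],L(b*1000),b)
E
```

```text
clock: 12.05
eef_pos: [0.5454, -0.1087, 0.1629]
tool_rot: [0.779, 0.627, 0.003, 0.002]
ft_force: [0.5, -0.1, -0.8]
grip_width: 0.0429
grasp_force: 0.0
clock: 12.25
eef_pos: [0.5438, -0.1415, 0.1604]
tool_rot: [0.781, 0.624, 0.001, 0.0]
ft_force: [-0.5, 0.5, -0.6]
grip_width: 0.014
grasp_force: 0.0
[-124.1  -28.7]
(25, array([100.6, -15.7]), 0.3, array([122.3,  87.6]))
[array([  -0.2, -106.3]), array([  0.5, 106.3])] [218.   -1.2] [0.59087895 0.20031482 0.065     ]
```

View pics/c9.png

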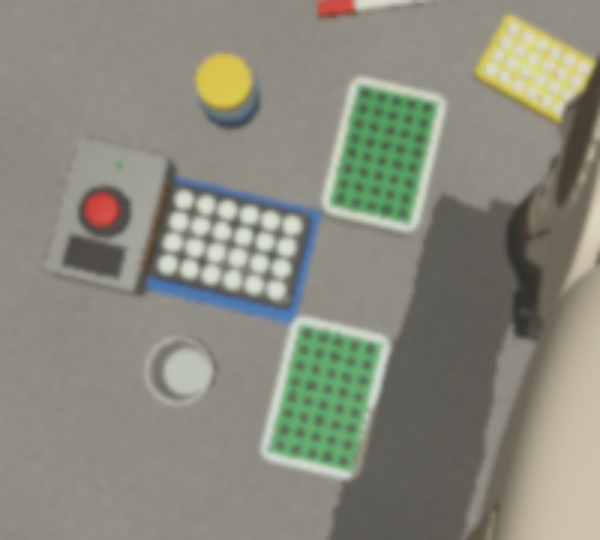

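The plate sits square against the reader, its wells around crop (232,245), on the mat's centre line. Now move over the button at (0.590, 0.199).

```bash
python3 - <<'E'
from m import *
im=cv2.imread("pics/t9.png")[...,::-1]
print(plate(im,(238,213)),plate2(im,(238,213),26))
E
python3 -m creep '[[0.57,4.25,0,0,0,0],[0.57,4.25,0,0,0,0],[0.57,4.25,0,0,0,0],[0.57,4.25,0,0,0,0],[0.57,4.25,0,0,0,0],[0.57,4.25,0,0,0,0],[0.6,4.25,0,0,0,0],[0.6,4.25,0,0,0,0]]'
python3 -m creep '[[0,0,-3,0,0,0],[0,0,-2,0,0,0],[0,0,0,0,0,0],[0,0,0,0,0,0]]'
```

```text
(array([111.5,  -1.9]), 0.1, array([110.9,  73. ])) (24, array([112.2,  -1.8]), 0.2, array([98.9, 59.9]))
clock: 13.1
eef_pos: [0.5888, 0.2052, 0.1602]
tool_rot: [0.779, 0.627, 0.0, -0.001]
ft_force: [0.7, -0.2, 0.1]
grip_width: -0.0001
grasp_force: 0.0
clock: 13.5
eef_pos: [0.5889, 0.2026, 0.1102]
tool_rot: [0.779, 0.627, -0.0, -0.001]
ft_force: [-0.3, -0.4, 1.7]
grip_width: -0.0002
grasp_force: 0.0
```

```bash
python3 -m creep '[[0.1,-0.3,-1,0,0,0],[0,0,-1.5,0,0,0],[0,0,-0.5,0,0,0],[0,0,0,0,0,0]]'; for i in 1 2; do python3 -m creep '[[0,0,-0.3,0,0,0],[0,0,0,0,0,0]]'; done
```

```text
clock: 13.9
eef_pos: [0.5904, 0.198, 0.0799]
tool_rot: [0.78, 0.626, -0.0, -0.0]
ft_force: [-0.5, -0.7, -0.2]
grip_width: -0.0004
grasp_force: 0.0
clock: 14.1
eef_pos: [0.591, 0.1986, 0.0777]
tool_rot: [0.78, 0.626, 0.0, 0.0]
ft_force: [-0.0, -0.1, -0.1]
grip_width: 0.0001
grasp_force: 0.0
clock: 14.3
eef_pos: [0.5913, 0.1987, 0.0749]
tool_rot: [0.78, 0.626, 0.001, 0.0]
ft_force: [0.1, -0.5, 2.5]
grip_width: -0.0002
grasp_force: 1.3
```

Contact near z = 0.076. Press in small steps.

```bash
for i in 1 2 3; do python3 -m creep '[[0,0,-0.2,0,0,0],[0,0,0,0,0,0]]' | grep -E 'eef|ft'; done
```

```text
eef_pos: [0.5913, 0.1987, 0.0728]
ft_force: [0.5, 0.2, 3.6]
eef_pos: [0.5913, 0.1987, 0.0711]
ft_force: [0.2, 0.1, 5.6]
eef_pos: [0.5914, 0.1987, 0.0709]
ft_force: [-3.7, -0.8, 14.9]
```

The force reached about 5 N and then jumped to 15 N after roughly 6 mm of travel, so the button is fully down. Hold, then retreat.

```bash
python3 -m creep '[[0,0,0,0,0,0],[0,0,0,0,0,0],[0,0,1,0,0,0],[0,0,3,0,0,0],[0,0,4,0,0,0],[-1,-3,2,0,0,0],[-3,-3,0,0,0,0],[-3,-3,0,0,0,0]]'
python3 -m creep '[[-3,-3,0,0,0,0],[-3,-4,0,0,0,0],[-3,-4,0,0,0,0],[-2,-4,0,0,0,0],[0,-4,0,0,0,0],[0,0,0,0,0,0],[0,0,0,0,0,0]]'
python3 - <<'E'
from m import *
im=save("top","pics/t10.png")
print(plate2(im,(238,213),26))
cv2.imwrite("pics/c10.png",cv2.resize(im[60:360,80:480,::-1],None,fx=2,fy=2))
E
```

```text
clock: 15.7
eef_pos: [0.5201, 0.1079, 0.1683]
tool_rot: [0.78, 0.626, 0.0, 0.0]
ft_force: [-0.5, -0.8, 0.2]
grip_width: -0.0003
grasp_force: 0.0
clock: 16.4
eef_pos: [0.4101, -0.0819, 0.1679]
tool_rot: [0.781, 0.625, -0.0, -0.001]
ft_force: [0.4, 0.1, -0.0]
grip_width: 0.0
grasp_force: 0.0
(24, array([112.1,  -1.8]), 0.2, array([98.9, 60. ]))
```

View pics/c10.png

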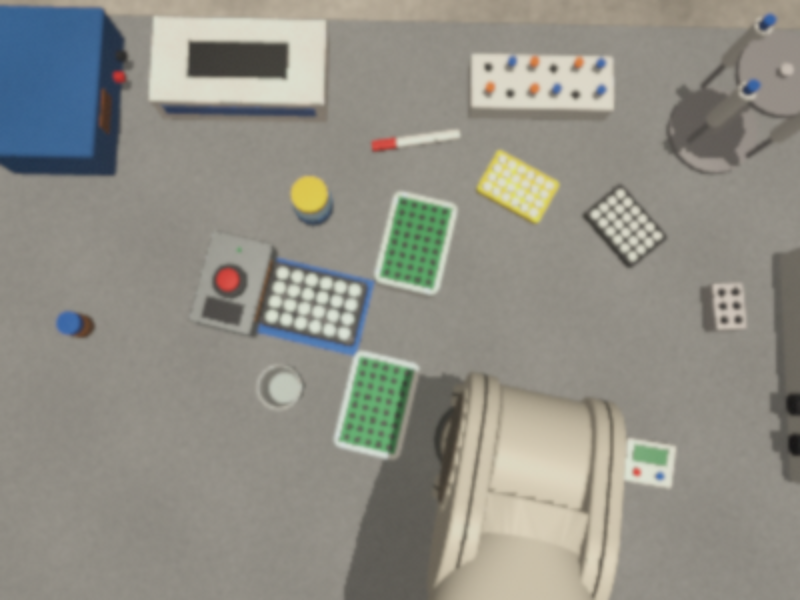

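The plate is at lane (112, −2) with yaw 0.2°, wells around crop (315,303). The button is red and up at (228,280), the bystanders are where they started, and the arm is clear.

```bash
python3 -c "
from workcell import ticket
print(ticket.job_done())"
```

```text
the job is handed in; nothing more can be done
None
```

The black plate is square against the reader (lane x about 112 mm, y about −2 mm, yaw 0.2°), the red button was pressed about 6 mm and released, no bystander had visibly moved in the last picture, and the job is handed in; no verdict came back.

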